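Clamp a pattern block with the tab-lock dial vise

TASK

Fix the wooden pattern block in the little bench vise: first push it gently along the bed until its end is flush against the end stop, then pinch both release tabs of the clamping dial and turn it clockwise until the sprung jaw grips the block with about 12 newtons. Let go so that both tabs spring back out and lock the dial with the block still gripped, and leave the other things on the bench alone; the wood dents, so never load it with much more than 20 newtons.

Things in the scene. Friction and masses are not known exactly. Their poses are not given: they have to be found in the camera images.
- vise: Bench vise fixed to the table: dark steel plate 145 x 205 x 12 mm. Origin on the table; z up, x along the bed towards the end stop (away from the robot at yaw 0), y across the bed. The plate covers x -90..55, y -150..55 mm; its top, the bed, is at z 12. Jaws stand either side of the bed, x -8..26, up to z 39. The dial axis is at x 0, y -100. Nothing but the dial is higher than 45 mm.
- stop_face (a point): Centre of the end stop's face, at x 30, y -10, z 27 mm in the vise frame, axes as the vise. The stop is a rigid steel block 24 mm wide (y), up to z 36 mm; its face looks to -x of the vise.
- block: Loose wooden block 56 (x) x 20 (y) x 30 mm high, 20 to 45 g, with a bored spot on top. Origin: centre of its underside; x points to the end stop. It stands loosely on the bed between the jaws, 12 to 26 mm short of the stop. Its rear end sticks out of the jaws to -x (by 18 mm even when home), so closed fingers behind it can push it home.
- block_front (a point): Centre of the block's front end face (its +x end, 15 mm above its underside): it must meet the end stop.
- jaw: Sprung jaw on the bed's -y side: aluminium plate 34 x 4 x 26 mm on a carriage that the dial drives towards +y of the vise by 10 mm per rad. Spring 5 N/mm, no preload, 7 mm travel: with the block pinched the plate stays, the spring yields. It takes 0.010 N m on the dial per newton, besides 0.015 N m of friction and 0.12 N m per rad/s of damping; a dial neither held nor locked is driven back by it.
- jaw_face (a point): Centre of the sprung jaw's clamping face; at vise y -22.5 mm at the start, moves with the plate. The fixed back jaw opposite (steel, 34 x 22 x 26 mm) has been set by hand with its face anywhere from vise y 0 to 8 mm, so the gap is 22.5 to 30.5 mm at the start and where the jaw meets the block must be felt.
- dial_grip (a point): On the dial's axis, 66 mm above the table, the height to pinch. Its x axis is the line through both tabs and turns with the dial (along the vise's x at the start). The dial: a black knob 16 mm along x, 44 mm along y, 29 to 72 mm above the table, and on each x side a tab: an upright steel paddle 18 mm wide, 5 mm thick, 35 to 75 mm above the table. Over the tabs 44 mm when out, 32 mm fully pressed.
- crown (a point): On the dial's axis, 38 mm above the table: the top of a crown of upright steel pins, 1.8 mm thick, in a circle of 34 mm radius about the dial. A tooth of each tab sticks out between two pins. Fixed to the vise. Keep the fingertips 4 mm above it.
- dial (a joint): Angle of the clamping dial, rad: 0 at the start, grows as it is turned clockwise seen from above, to 1.6 at most. It locks at every 8 degrees (0.140 rad), with some 0.03 rad of play. If let go between stops under load, it turns back by up to 0.14 rad until the tabs spring out at a stop, which costs up to 8 N of clamping force.
- tab_a (a joint): Inward travel of the tab on the +x side of dial_grip, m: 0 out (locked), 0.006 fully pressed. Spring: 3 N at first, 9 N when fully pressed. Beyond 4 mm its tooth clears the pins. Both tabs must be clear for the dial to turn, so centre the pinch to 1 mm; off-centre shows as a sideways force on the gripper (2 N per mm, more once one tab is at its end).
- tab_b (a joint): The same for the tab on the -x side of dial_grip.
- ring: Bystander, not to be disturbed: brass ring, 23 mm across, 6 mm high, lying on the vise's plate. Origin: centre of the underside.
- screwdriver: Bystander, not to be disturbed: screwdriver 150 mm long, lying beside the vise on its +y side.
- pliers: Bystander, not to be disturbed: pliers, 135 mm long and 12 mm high, lying beyond the vise. Origin: underside near the middle.
- hammer: Bystander, not to be disturbed: small hammer 220 mm long, lying to the left.
- brush: Bystander, not to be disturbed: brush 170 mm long, lying to the right.
- pot: Bystander, not to be disturbed: lidded glass pot, 52 mm across, 50 mm high, to the right.
- anvil: Bystander, not to be disturbed: round steel bench anvil, 60 mm across, 22 mm high, to the left.
Things that resemble listed ones, but are neither listed nor needed, are in the scene too. What is meant by the block is not white, and is the larger of those in its own colour.

How it is judged:
By the outcome, as a careful person would: the job done as asked, in the order asked, and still so for the second after the job is handed in, with the robot touching nothing.
It also fails if it takes over 64 s, if anything falls off the work surface, if the arm or the gripper's body presses on something with over 40 N, if the wrist force passes 120 N, or if a joint passes its speed limit or range.

ROBOT

A 6-joint arm with a two-finger parallel gripper is mounted at the origin on the work surface. World frame = base frame: x ahead of the robot, y to its left, z up, the work surface at z = 0. Lengths are in mm, angles in rad, forces in N, time in s.
With the tool pointing down it reaches from about 350 to 975 mm from the base axis. Payload 7.1 kg.
Tool frame: the origin (TCP) lies between the finger pads; the fingertips stand 8 mm ahead of it and the grasp point (between the pads) lies 11 mm behind it (ctrl.tips_ahead is the distance from the TCP to the fingertips, in mm); y points along the fingers, z is the direction in which the jaws open and shut, and the axes are right-handed (so a half turn about y gives the same grasp; the last joint's range is limited). The gripper opens to 88 mm and grips with 3 to 60 N. Pads are 20 mm wide; open, the fingers measure 115 mm over their backs; the gripper's body (75 mm by 178 mm) begins 61 mm behind the grasp point.
Start: joints at [-1.251, 0.423, 1.63, -0, 1.089, -0.019], TCP at [207.739, -589.448, 230.675] pointing down, gripper open.
Joint ranges: [-3, 3], [-0.9, 2.11], [0.09, 2.58], [-1.31, 4.45], [0.11, 2.69], [-2.54, 2.54]. Speed limits (rad/s): [2.39, 2.39, 3.01, 3.14, 3.14, 3.14].

INTERFACE

Orientations are given as a rotation vector (axis times angle).
In Python, from workcell import ctrl gives the robot as it stands.
- The arm moves only by the shell command python3 -m creep 'ROWS'. ROWS is JSON, a list of rows, each an object of numbers: "tx", "ty", "tz": the shift along the world's x, y, z in mm; "rx", "ry", "rz": the turn, a rotation vector about the world's x, y, z in rad; "fingers": the closure in counts, from 0 (fully open) to 255 (shut). A call has 1 to 10 rows; each row is the pose to reach, as a shift and turn from the pose commanded when the call began; what a row does not reach only later rows make up. A row lasts 1/8 s, in which the tool goes at most 62.5 mm and 10.7 degrees, less where a joint would pass 70% of its speed; a pose out of reach is approached as far as the arm can. A call with a gripper value outside its range is refused whole. The fingers move at their own pace and stop on an object; the grip force is fixed at half the most. Time passes only in rows, so rows that repeat a pose let the fingers close. It gives the time, the measured TCP pose, the force and the opening at its end, in the units of the state.
- ctrl.get_obs(): the state, without advancing time (a new reading comes with each control period).
- ctrl.get_image(name): name is "scene" or "top" or "wrist"; returns a dict with "pixels" (420x560x3 uint8, blue, green, red), "intrinsics" (3x3 intrinsics, pixels), "rvec" (rotation vector, rad) and "tvec" (3), from world to camera coordinates, as OpenCV has them. Camera axes: x right, y down, z forward; pixel columns grow to the right and rows downward; lengths in mm; the calibration is good to about 2 mm. The wrist camera is an equidistant fisheye: a pixel r from the principal point sees the ray r / f radians off the axis. A picture is of the moment at which its call begins. There is no depth.
- ctrl.close_job(): hands the job in, once; it reports no verdict.
The state is a dict: "t": time; "qpos": joint angles; "qvel": joint speeds; "joint_torque": joint torques, N m; "ee_pos": TCP position; "orientation": TCP orientation; "ft_force": force on the tool from outside, world axes, zero at the start; "moment": the same for the moment, N m; "width": finger opening in mm.
Only numpy, scipy, OpenCV 4.12 (cv2) and the standard library are available. Lean on these libraries where they do the work, as an engineer would, in place of code of your own. Each camera call takes 0.05 s, during which the arm holds its last target.

## Working session

There is one attempt and no reset: what is moved stays moved. The work goes in short steps, Python scripts to look and compute and a shell command to move; the robot and the scene stay as the last step left them, time stands still between calls to the robot, and variables do not carry over. Pictures are saved under pics/ and viewed, and the job is handed in when it is done.

```bash
mkdir -p pics; ls; python3 - <<'E'
from workcell import ctrl
import cv2
print(ctrl.get_obs(), ctrl.tips_ahead)
for n in ("scene","top","wrist"):
    im=ctrl.get_image(n); cv2.imwrite(f"pics/{n}0.png",im["pixels"]); print(n,im["intrinsics"],im["rvec"],im["tvec"])
E
```

```text
pics
{'t': 0.0, 'qpos': array([-1.25099478e+00,  4.23810982e-01,  1.63066648e+00, -1.34208679e-05,
        1.08858276e+00, -1.89626430e-02]), 'qvel': array([ 0.00071834, -0.00057616,  0.00100891, -0.00055473, -0.00077941,
       -0.00060505]), 'joint_torque': array([-2.66780371e-03, -5.44642210e+01, -2.73672599e+01,  6.42657629e-02,
        2.27330031e-02, -1.20868517e-04]), 'ee_pos': array([ 207.5787061 , -588.96454578,  229.92956431]), 'orientation': array([-0.34873724,  2.03921081, -2.03621485]), 'ft_force': array([-0.47381844,  0.83605082,  0.36618968]), 'moment': array([ 0.0176834 , -0.01922762,  0.0017166 ]), 'width': 87.61046015598953} 8.0
scene [[428.28640217   0.         285.26062246]
 [  0.         428.28640217 203.44099885]
 [  0.           0.           1.        ]] [ 2.34061333  1.08673721 -0.33037574] [-380.62940895 -316.09991265 1325.25430162]
top [[388.31189986   0.         275.86703112]
 [  0.         388.31189986 202.6457668 ]
 [  0.           0.           1.        ]] [ 2.21632351 -1.98061446  0.21334674] [-68.10299022 595.64428196 944.01009128]
wrist [[325.1922621    0.         281.52784965]
 [  0.         325.1922621  207.07366179]
 [  0.           0.           1.        ]] [-2.39221824  1.69372965  0.21470035] [-624.77778085  -30.90626995  389.48415865]
```

View pics/scene0.png

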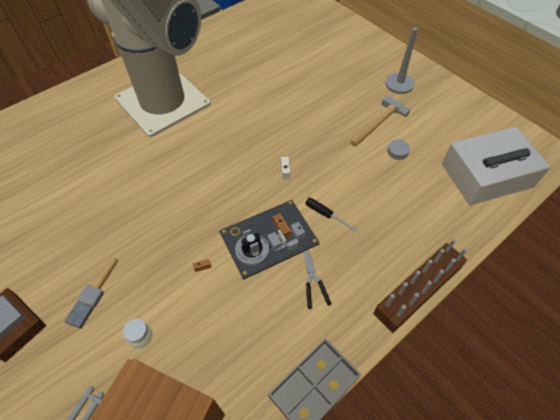

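View pics/top0.png

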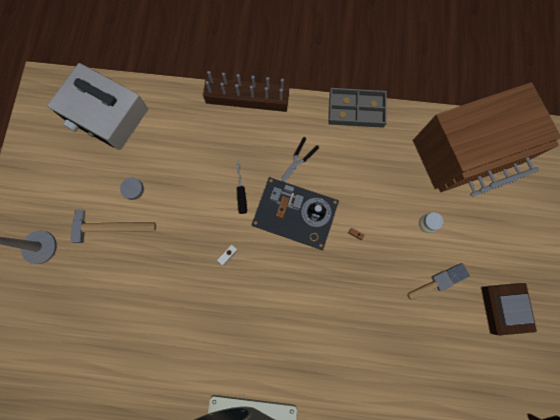

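View pics/wrist0.png

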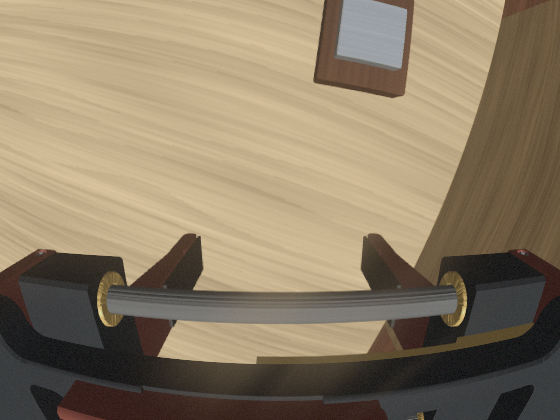

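The top view shows the vise plate at about (296,212), with the orange-brown block on it at (283,207). Candidates for the block: the one on the bed at (283,207), a small brown one at (356,234) and a white one at (227,254). I'm choosing the bed one, because it is brown, larger and between the jaws. Next is a close crop to check.

```bash
cat > h.py <<'E'
import numpy as np, cv2
from workcell import ctrl
from scipy.spatial.transform import Rotation as R
def cam(im):
    Rm=cv2.Rodrigues(np.array(im["rvec"]))[0]; t=np.array(im["tvec"]).ravel(); return Rm,t,np.array(im["intrinsics"])
def ray(im,uv,fish=False):
    Rm,t,K=cam(im); d=np.array([(uv[0]-K[0,2])/K[0,0],(uv[1]-K[1,2])/K[1,1],1.])
    if fish:
        r=np.hypot(d[0],d[1]); d=np.array([d[0]/r*np.sin(r),d[1]/r*np.sin(r),np.cos(r)]) if r>1e-9 else np.array([0,0,1.])
    return -Rm.T@t, Rm.T@d
def plane(im,uv,z,fish=False):
    o,d=ray(im,uv,fish); return o+d*(z-o[2])/d[2]
def proj(im,p,fish=False):
    Rm,t,K=cam(im); c=Rm@np.asarray(p,float)+t
    if fish:
        r=np.hypot(c[0],c[1]); th=np.arctan2(r,c[2]); x,y=c[0]/r*th,c[1]/r*th
    else: x,y=c[0]/c[2],c[1]/c[2]
    return np.array([K[0,0]*x+K[0,2],K[1,1]*y+K[1,2]])
def crop(im,x0,y0,x1,y1,s,name):
    cv2.imwrite(name,cv2.resize(im["pixels"][y0:y1,x0:x1],None,fx=s,fy=s,interpolation=cv2.INTER_CUBIC))
E
python3 - <<'E'
from h import *
im=ctrl.get_image("top"); crop(im,220,160,380,270,5,"pics/topc.png")
px=im["pixels"]; g=px.max(2)
m=((g<80)).astype(np.uint8)*255; m[:165]=0;m[262:]=0;m[:,:248]=0;m[:,345:]=0
m=cv2.morphologyEx(m,cv2.MORPH_CLOSE,np.ones((9,9)))
cs,_=cv2.findContours(m,cv2.RETR_EXTERNAL,cv2.CHAIN_APPROX_NONE); c=max(cs,key=cv2.contourArea)
b=cv2.boxPoints(cv2.minAreaRect(c)); print(b, [plane(im,p,12).round(1) for p in b])
for n,p in [("blk",(283,207)),("dial",(317,211))]: print(n,plane(im,p,40))
E
```

```text
[[251.09772 225.49538]
 [268.2655  175.89961]
 [339.12152 200.42668]
 [321.95374 250.02245]] [array([540.7,  59.8,  12. ]), array([684.2,  29.9,  12. ]), array([ 636.5, -171.1,   12. ]), array([ 496.3, -136.1,   12. ])]
blk [595.21741864 -20.49721872  40.        ]
dial [ 594.5342363  -111.16524172   40.        ]
```

View pics/topc.png

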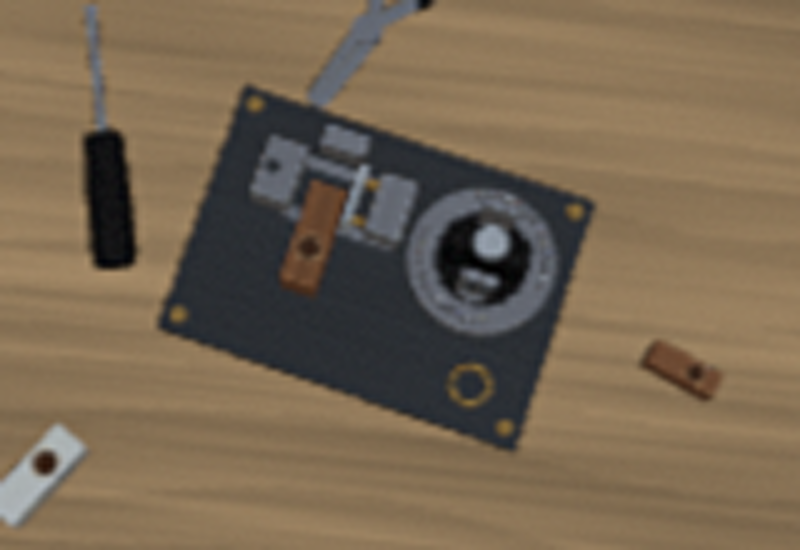

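```bash
cat >> h.py <<'E'
def fit2(A,B):
    A=np.array(A,float);B=np.array(B,float)
    a=A-A.mean(0);b=B-B.mean(0); th=np.arctan2((a[:,0]*b[:,1]-a[:,1]*b[:,0]).sum(),(a*b).sum())
    c,s=np.cos(th),np.sin(th);M=np.array([[c,-s],[s,c]]);t=B.mean(0)-M@A.mean(0)
    return th,M,t,(A@M.T+t-B)
E
python3 - <<'E'
from h import *
im=ctrl.get_image("top")
V=[(55,55),(55,-150),(-90,-150),(-90,55)]
P=[plane(im,(220+(x-2)/5,160+(y-2)/5),12)[:2] for x,y in [(247,87),(594,206),(516,450),(160,326)]]
th,M,t,e=fit2(V,P); print(th,t,e.round(1))
f=lambda x,y:(M@[x,y]+t).round(1)
print("dial",f(0,-100),"stop",f(30,-10))
c=[(313,183),(344,188),(318,297),(282,284)]
inv=lambda p:(M.T@(np.array(p)-t)).round(1)
for x,y in c: print("blk top",inv(plane(im,(220+(x-2)/5,160+(y-2)/5),42)[:2]))
print("small",inv(plane(im,(356,234),10)[:2]))
print("ring",inv(plane(im,(220+468/5,160+383/5),18)[:2]))
s=ctrl.get_image("scene")
for v in V: print(proj(s,(*(f(*v)),12)).round())
crop(s,205,190,335,290,6,"pics/scenec.png")
E
```

```text
-0.22533589783265953 [616.89362393 -12.93770824] [[ 1.5  0.9]
 [ 1.7 -2.2]
 [-2.  -0.8]
 [-1.3  2.1]]
dial [ 594.6 -110.4] stop [643.9 -29.4]
blk top [ 7.2 -0.7]
blk top [ 10.1 -17.2]
blk top [-50.1 -23.4]
blk top [-49.9  -3.2]
small [ -18.5 -220.4]
ring [ -64.2 -114.5]
[319. 242.]
[242. 278.]
[218. 230.]
[291. 199.]
```

View pics/scenec.png

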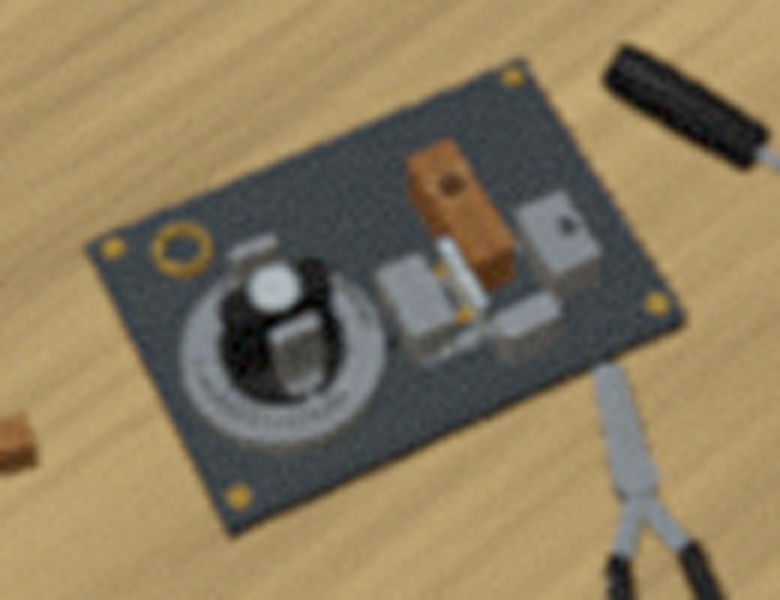

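```bash
python3 - <<'E'
from h import *
o=ctrl.get_obs(); print(R.from_rotvec(o["orientation"]).as_matrix().round(3), o["t"])
E
```

```text
[[-0.943 -0.     0.332]
 [-0.332  0.001 -0.943]
 [ 0.    -1.    -0.001]] 0.3
```

```bash
python3 - <<'E'
from h import *
im=ctrl.get_image("wrist");o=ctrl.get_obs(); T=R.from_rotvec(o["orientation"]).as_matrix()
Rm,t,K=cam(im); c=-Rm.T@t
print(c, T.T@(c-o["ee_pos"]), "axes in tool",(T.T@Rm.T).round(2))
E
```

```text
[ 270.24296686 -568.12035913  384.37471658] [ -66.04593932 -153.84523422    0.71022413] axes in tool [[ 0.    0.97  0.25]
 [ 0.   -0.25  0.97]
 [ 1.   -0.   -0.  ]]
```

```bash
python3 -m creep '[{"tx":334,"ty":583,"tz":-40,"rz":1.007,"fingers":255},{"tx":334,"ty":583,"tz":-40,"rz":1.007,"fingers":255},{"tx":334,"ty":583,"tz":-40,"rz":1.007,"fingers":255},{"tx":334,"ty":583,"tz":-40,"rz":1.007,"fingers":255},{"tx":334,"ty":583,"tz":-40,"rz":1.007,"fingers":255},{"tx":334,"ty":583,"tz":-40,"rz":1.007,"fingers":255},{"tx":334,"ty":583,"tz":-40,"rz":1.007,"fingers":255},{"tx":334,"ty":583,"tz":-40,"rz":1.007,"fingers":255},{"tx":334,"ty":583,"tz":-40,"rz":1.007,"fingers":255},{"tx":334,"ty":583,"tz":-40,"rz":1.007,"fingers":255}]'
```

```text
schema error: expected keys tx, ty, tz, rx, ry, rz, fingers
```

```bash
python3 -m creep '[{"tx":334,"ty":583,"tz":-40,"rx":0,"ry":0,"rz":1.007,"fingers":255},{"tx":334,"ty":583,"tz":-40,"rx":0,"ry":0,"rz":1.007,"fingers":255},{"tx":334,"ty":583,"tz":-40,"rx":0,"ry":0,"rz":1.007,"fingers":255},{"tx":334,"ty":583,"tz":-40,"rx":0,"ry":0,"rz":1.007,"fingers":255},{"tx":334,"ty":583,"tz":-40,"rx":0,"ry":0,"rz":1.007,"fingers":255},{"tx":334,"ty":583,"tz":-40,"rx":0,"ry":0,"rz":1.007,"fingers":255},{"tx":334,"ty":583,"tz":-40,"rx":0,"ry":0,"rz":1.007,"fingers":255},{"tx":334,"ty":583,"tz":-40,"rx":0,"ry":0,"rz":1.007,"fingers":255},{"tx":334,"ty":583,"tz":-40,"rx":0,"ry":0,"rz":1.007,"fingers":255},{"tx":334,"ty":583,"tz":-40,"rx":0,"ry":0,"rz":1.007,"fingers":255}]'
```

```text
t: 1.6
ee_pos: [518.9, -46.1, 193.7]
orientation: [-1.094, 1.372, -1.373]
ft_force: [1.3, -0.5, 0.0]
width: 0.5
```

```bash
python3 -m creep '[{"tx":0,"ty":0,"tz":0,"rx":0,"ry":0,"rz":0,"fingers":255},{"tx":0,"ty":0,"tz":0,"rx":0,"ry":0,"rz":0,"fingers":255}]'; python3 - <<'E'
from h import *
o=ctrl.get_obs();T=R.from_rotvec(o["orientation"]).as_matrix();print(T.round(3),np.arctan2(T[1,2],T[0,2]))
im=ctrl.get_image("wrist");cv2.imwrite("pics/w1.png",im["pixels"])
E
```

```text
t: 1.85
ee_pos: [517.5, -48.0, 193.4]
orientation: [-1.096, 1.373, -1.372]
ft_force: [0.1, 0.7, -0.5]
width: 0.6
[[-0.222 -0.001  0.975]
 [-0.975 -0.    -0.222]
 [ 0.    -1.    -0.001]] -0.22387579192414983
```

View pics/w1.png

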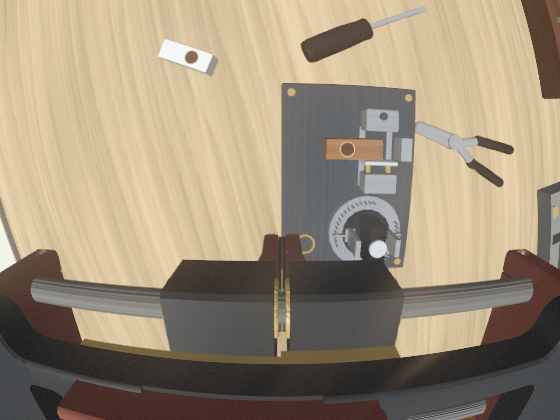

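```bash
python3 - <<'E'
from h import *
im=ctrl.get_image("wrist");crop(im,270,75,430,195,5,"pics/w1a.png");crop(im,270,180,430,280,5,"pics/w1b.png")
E
```

```text
(no output)
```

View pics/w1a.png

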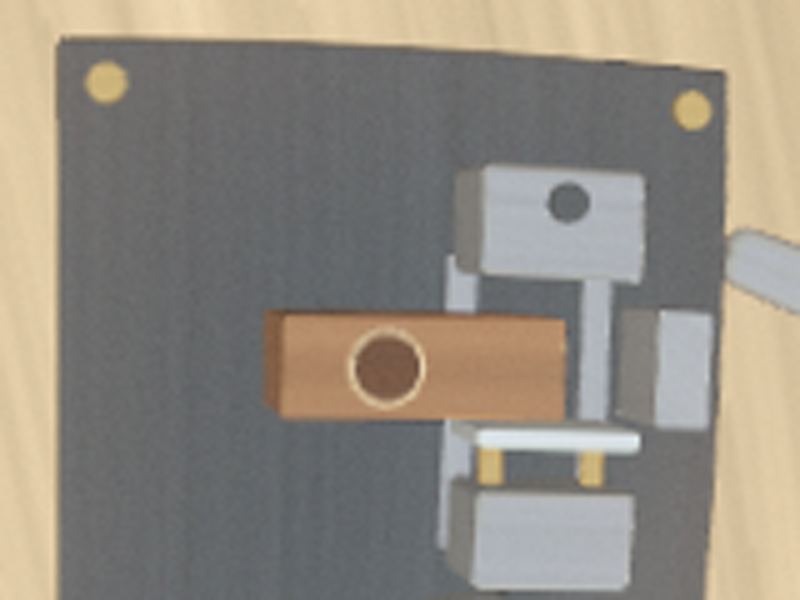

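View pics/w1b.png

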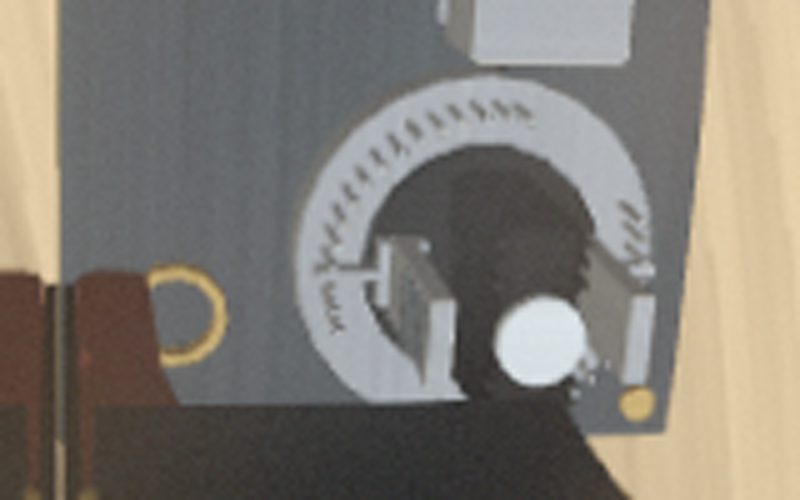

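```bash
python3 - <<'E'
from h import *
im=ctrl.get_image("wrist")
a=lambda x,y:(270+(x-2)/5,75+(y-2)/5)
b=lambda x,y:(270+(x-2)/5,180+(y-2)/5)
V=[(-90,55),(55,55),(55,-150)]
P=[plane(im,p,12,True)[:2] for p in (a(60,37),a(725,71),b(664,433))]
th,M,t,e=fit2(V,P); print(th,t,e.round(1)); 
inv=lambda p:(M.T@(np.array(p)-t)).round(1)
q=lambda p,z:inv(plane(im,p,z,True)[:2])
for n,p,z in [("blk rear L",a(284,315),42),("rear R",a(280,417),42),("front L",a(565,320),42),("front R",a(563,419),42),("backjaw",a(485,272),38.5),("backjaw",a(641,282),38.5),("jaw",a(478,430),38),("jaw",a(638,432),38),("stop top face",a(659,311),36),("stop",a(655,428),36),("ring",b(186,312),18),("tab-",b(432,330),75),("tab+",b(640,335),75),("tab- l",b(430,385),75),("tab- u",b(446,303),75),("tab+ u",b(650,298),75),("tab+l",b(628,382),75)]: print(n,q(p,z))
top=ctrl.get_image("top")
f=lambda x,y:(M@[x,y]+t).round(1)
print("dial",f(0,-100),"push",f(-75,-10))
E
```

```text
-0.22638026902932407 [615.91597484 -13.27417801] [[-1.1  0.8]
 [ 1.   0.3]
 [ 0.1 -1. ]]
blk rear L [-46.7  -1.7]
rear R [-47.1 -21. ]
front L [ 8.5 -0.9]
front R [  8.9 -20.2]
backjaw [-7.   7.7]
backjaw [25.4  7.3]
jaw [ -7.3 -23.2]
jaw [ 26.3 -22.7]
stop top face [30.4  1.7]
stop [ 30.7 -21.9]
ring [ -61.5 -114. ]
tab- [-20.9 -96.8]
tab+ [ 20.1 -98.8]
tab- l [ -20.4 -107.7]
tab- u [-18.6 -91.6]
tab+ u [ 21.3 -91.4]
tab+l [  18.8 -108.3]
dial [ 593.5 -110.7] push [540.6  -6.2]
```

```bash
python3 -m creep '[{"tx":25.7,"ty":40.2,"tz":0,"rx":0,"ry":0,"rz":-0.002,"fingers":255},{"tx":25.7,"ty":40.2,"tz":-60,"rx":0,"ry":0,"rz":-0.002,"fingers":255},{"tx":25.7,"ty":40.2,"tz":-120,"rx":0,"ry":0,"rz":-0.002,"fingers":255},{"tx":25.7,"ty":40.2,"tz":-145,"rx":0,"ry":0,"rz":-0.002,"fingers":255},{"tx":25.7,"ty":40.2,"tz":-165,"rx":0,"ry":0,"rz":-0.002,"fingers":255},{"tx":25.7,"ty":40.2,"tz":-165,"rx":0,"ry":0,"rz":-0.002,"fingers":255},{"tx":25.7,"ty":40.2,"tz":-165,"rx":0,"ry":0,"rz":-0.002,"fingers":255}]'; python3 - <<'E'
from h import *
im=ctrl.get_image("wrist");cv2.imwrite("pics/w2.png",im["pixels"]); print(ctrl.get_obs()["ft_force"])
E
```

```text
t: 2.92
ee_pos: [544.0, -8.5, 29.3]
orientation: [-1.092, 1.375, -1.376]
ft_force: [0.0, -0.4, -0.4]
width: 0.3
[ 0.46539571 -0.12756103 -0.71125084]
```

View pics/w2.png

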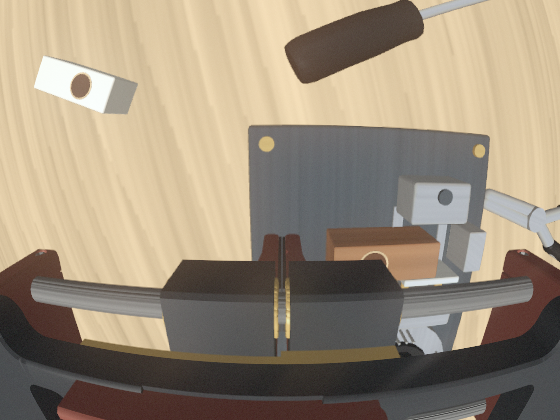

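```bash
python3 -m creep '[{"tx":3.9,"ty":-0.9,"tz":0,"rx":0,"ry":0,"rz":0,"fingers":255},{"tx":7.8,"ty":-1.8,"tz":0,"rx":0,"ry":0,"rz":0,"fingers":255},{"tx":11.7,"ty":-2.7,"tz":0,"rx":0,"ry":0,"rz":0,"fingers":255},{"tx":13.6,"ty":-3.15,"tz":0,"rx":0,"ry":0,"rz":0,"fingers":255},{"tx":15.6,"ty":-3.6,"tz":0,"rx":0,"ry":0,"rz":0,"fingers":255},{"tx":17.6,"ty":-4.05,"tz":0,"rx":0,"ry":0,"rz":0,"fingers":255},{"tx":19.5,"ty":-4.5,"tz":0,"rx":0,"ry":0,"rz":0,"fingers":255},{"tx":21.5,"ty":-4.95,"tz":0,"rx":0,"ry":0,"rz":0,"fingers":255},{"tx":23.4,"ty":-5.4,"tz":0,"rx":0,"ry":0,"rz":0,"fingers":255},{"tx":23.4,"ty":-5.4,"tz":0,"rx":0,"ry":0,"rz":0,"fingers":255}]'; python3 - <<'E'
from h import *
im=ctrl.get_image("wrist");cv2.imwrite("pics/w3.png",im["pixels"][120:340,230:510].repeat(2,0).repeat(2,1)); print(ctrl.get_obs()["ft_force"])
E
```

```text
t: 4.22
ee_pos: [567.2, -13.3, 28.5]
orientation: [-1.093, 1.374, -1.375]
ft_force: [-0.2, 0.3, -0.7]
width: 0.7
[-0.35869918  0.15234147 -0.36032633]
```

View pics/w3.png

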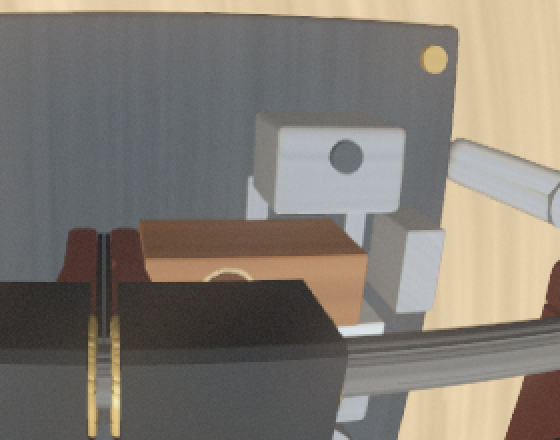

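```bash
python3 -m creep '[{"tx":1.17,"ty":-0.27,"tz":0,"rx":0,"ry":0,"rz":0,"fingers":255},{"tx":2.34,"ty":-0.54,"tz":0,"rx":0,"ry":0,"rz":0,"fingers":255},{"tx":3.5,"ty":-0.8,"tz":0,"rx":0,"ry":0,"rz":0,"fingers":255},{"tx":4.4,"ty":-1.0,"tz":0,"rx":0,"ry":0,"rz":0,"fingers":255},{"tx":5.4,"ty":-1.24,"tz":0,"rx":0,"ry":0,"rz":0,"fingers":255},{"tx":5.4,"ty":-1.24,"tz":0,"rx":0,"ry":0,"rz":0,"fingers":255}]'; python3 -m creep '[{"tx":0.5,"ty":-0.11,"tz":0,"rx":0,"ry":0,"rz":0,"fingers":255},{"tx":0.97,"ty":-0.22,"tz":0,"rx":0,"ry":0,"rz":0,"fingers":255}]'; python3 - <<'E'
from h import *
im=ctrl.get_image("wrist");cv2.imwrite("pics/w4.png",im["pixels"][120:340,230:510].repeat(2,0).repeat(2,1)); print(ctrl.get_obs()["ft_force"])
E
```

```text
t: 5.03
ee_pos: [572.5, -14.6, 28.5]
orientation: [-1.093, 1.374, -1.374]
ft_force: [0.1, -0.4, 0.2]
width: 0.5
t: 5.28
ee_pos: [573.3, -14.8, 28.5]
orientation: [-1.093, 1.374, -1.374]
ft_force: [-0.0, 0.7, 0.2]
width: 0.4
[-0.15153636 -0.1686159  -0.32750236]
```

View pics/w4.png

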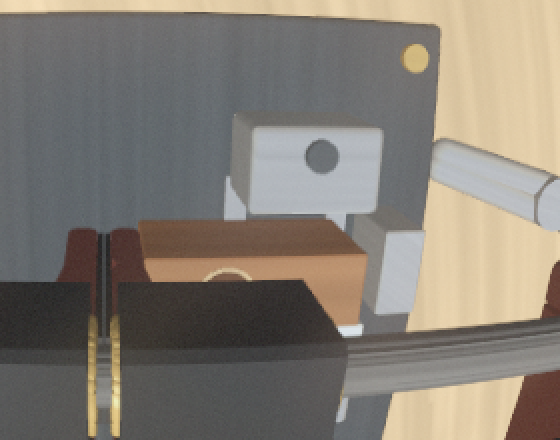

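```bash
python3 -m creep '[{"tx":0.5,"ty":-0.11,"tz":0,"rx":0,"ry":0,"rz":0,"fingers":255},{"tx":0.5,"ty":-0.11,"tz":0,"rx":0,"ry":0,"rz":0,"fingers":255}]' | grep -E "ee|ft"; python3 -m creep '[{"tx":0.5,"ty":-0.11,"tz":0,"rx":0,"ry":0,"rz":0,"fingers":255},{"tx":0.5,"ty":-0.11,"tz":0,"rx":0,"ry":0,"rz":0,"fingers":255}]'| grep -E "ee|ft"; python3 -m creep '[{"tx":0.5,"ty":-0.11,"tz":0,"rx":0,"ry":0,"rz":0,"fingers":255},{"tx":0.5,"ty":-0.11,"tz":0,"rx":0,"ry":0,"rz":0,"fingers":255}]'| grep -E "ee|ft"
```

```text
ee_pos: [573.9, -14.9, 28.5]
ft_force: [0.6, 0.4, -0.1]
ee_pos: [574.4, -15.0, 28.5]
ft_force: [-0.3, -0.3, 0.9]
ee_pos: [574.9, -15.1, 28.5]
ft_force: [0.6, -0.4, -0.6]
```

```bash
python3 -m creep '[{"tx":0.4,"ty":-0.09,"tz":0,"rx":0,"ry":0,"rz":0,"fingers":255},{"tx":0.4,"ty":-0.09,"tz":0,"rx":0,"ry":0,"rz":0,"fingers":255}]' | grep -E "ee|ft"; python3 -m creep '[{"tx":0.4,"ty":-0.09,"tz":0,"rx":0,"ry":0,"rz":0,"fingers":255},{"tx":0.4,"ty":-0.09,"tz":0,"rx":0,"ry":0,"rz":0,"fingers":255}]'| grep -E "ee|ft"
```

```text
ee_pos: [575.3, -15.2, 28.5]
ft_force: [-0.2, 0.6, -0.1]
ee_pos: [575.7, -15.3, 28.5]
ft_force: [-0.1, -0.3, -0.8]
```

```bash
python3 - <<'E'
from h import *
im=ctrl.get_image("wrist");crop(im,290,200,450,320,5,"pics/w5.png"); print(ctrl.get_obs()["ft_force"])
E
```

```text
[0.45897695 0.47540309 0.70665318]
```

View pics/w5.png

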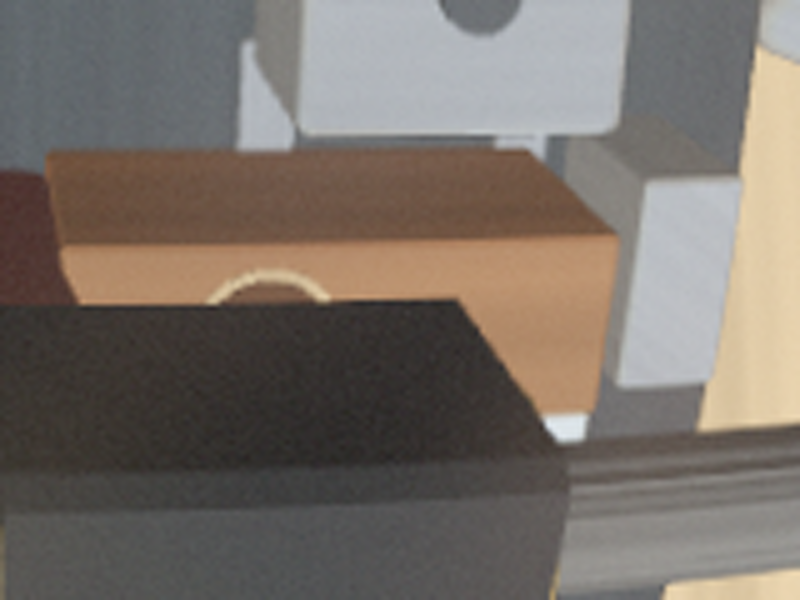

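```bash
python3 - <<'E'
from h import *
im=ctrl.get_image("wrist");o=ctrl.get_obs()
th=-.2264;M=np.array([[np.cos(th),-np.sin(th)],[np.sin(th),np.cos(th)]]);t=[615.9,-13.3]
for x,y,z in [(617,236,42),(600,410,42),(647,180,36),(617,386,36)]: print(M.T@(plane(im,(290+(x-2)/5,200+(y-2)/5),z,True)[:2]-t))
print(M.T@(o["ee_pos"][:2]-t))
E
python3 -m creep '[{"tx":0.4,"ty":-0.09,"tz":0,"rx":0,"ry":0,"rz":0,"fingers":255},{"tx":0.4,"ty":-0.09,"tz":0,"rx":0,"ry":0,"rz":0,"fingers":255}]' | grep -E "ee|ft"
```

```text
[25.23060647 -1.00798817]
[ 26.22683473 -20.22990231]
[30.58796356  2.61196778]
[ 30.57946375 -20.65998407]
[-38.7241491  -10.94777587]
ee_pos: [576.1, -15.4, 28.5]
ft_force: [-1.3, -0.5, -0.3]
```

```bash
python3 -m creep '[{"tx":0.5,"ty":-0.11,"tz":0,"rx":0,"ry":0,"rz":0,"fingers":255},{"tx":1,"ty":-0.22,"tz":0,"rx":0,"ry":0,"rz":0,"fingers":255},{"tx":1.5,"ty":-0.34,"tz":0,"rx":0,"ry":0,"rz":0,"fingers":255},{"tx":2,"ty":-0.46,"tz":0,"rx":0,"ry":0,"rz":0,"fingers":255},{"tx":2.5,"ty":-0.57,"tz":0,"rx":0,"ry":0,"rz":0,"fingers":255},{"tx":2.5,"ty":-0.57,"tz":0,"rx":0,"ry":0,"rz":0,"fingers":255}]' | grep -E "ee|ft"; for i in 1 2; do python3 - <<'E'
from h import *
im=ctrl.get_image("wrist"); print(ctrl.get_obs()["ft_force"])
E
done
```

```text
ee_pos: [578.6, -15.9, 28.5]
ft_force: [-0.3, 0.2, 0.5]
[ 0.01103572 -0.43594495 -0.34293029]
[-0.35959422 -0.64926527  0.7020542 ]
```

```bash
python3 -m creep '[{"tx":0.4,"ty":-0.09,"tz":0,"rx":0,"ry":0,"rz":0,"fingers":255},{"tx":0.4,"ty":-0.09,"tz":0,"rx":0,"ry":0,"rz":0,"fingers":255}]' | grep -E "ee|ft"
```

```text
ee_pos: [579.0, -16.0, 28.5]
ft_force: [-0.1, -0.1, -0.1]
```

```bash
python3 -m creep '[{"tx":0.4,"ty":-0.09,"tz":0,"rx":0,"ry":0,"rz":0,"fingers":255},{"tx":0.4,"ty":-0.09,"tz":0,"rx":0,"ry":0,"rz":0,"fingers":255}]' | grep -E "ee|ft"
```

```text
ee_pos: [579.4, -16.1, 28.5]
ft_force: [-0.2, -0.2, 0.3]
```

```bash
python3 -m creep '[{"tx":0.4,"ty":-0.09,"tz":0,"rx":0,"ry":0,"rz":0,"fingers":255},{"tx":0.4,"ty":-0.09,"tz":0,"rx":0,"ry":0,"rz":0,"fingers":255}]' | grep -E "ee|ft"
```

```text
ee_pos: [579.8, -16.2, 28.5]
ft_force: [-0.7, -0.4, -1.0]
```

```bash
python3 -m creep '[{"tx":0.4,"ty":-0.09,"tz":0,"rx":0,"ry":0,"rz":0,"fingers":255},{"tx":0.4,"ty":-0.09,"tz":0,"rx":0,"ry":0,"rz":0,"fingers":255}]' | grep -E "ee|ft"; python3 - <<'E'
from h import *
im=ctrl.get_image("wrist");crop(im,290,200,450,320,5,"pics/w6.png"); print(ctrl.get_obs()["ft_force"])
E
```

```text
ee_pos: [580.2, -16.3, 28.5]
ft_force: [-0.3, 0.8, 0.2]
[ 0.52584939 -0.2662918   0.25269349]
```

View pics/w6.png

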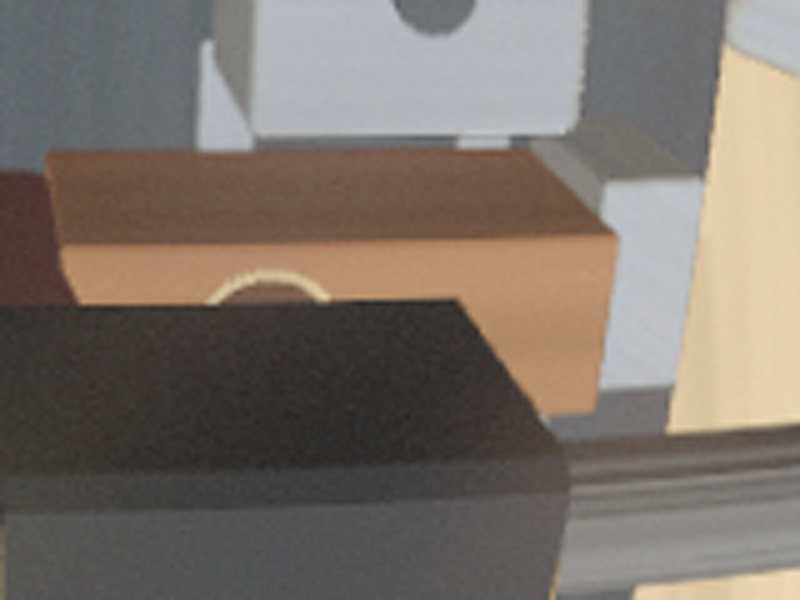

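```bash
python3 -m creep '[{"tx":0.3,"ty":-0.07,"tz":0,"rx":0,"ry":0,"rz":0,"fingers":255},{"tx":0.3,"ty":-0.07,"tz":0,"rx":0,"ry":0,"rz":0,"fingers":255}]' | grep -E "ee|ft"
```

```text
ee_pos: [580.2, -16.3, 28.5]
ft_force: [-1.4, 0.6, -0.2]
```

```bash
python3 -m creep '[{"tx":0.3,"ty":-0.07,"tz":0,"rx":0,"ry":0,"rz":0,"fingers":255},{"tx":0.3,"ty":-0.07,"tz":0,"rx":0,"ry":0,"rz":0,"fingers":255}]' | grep -E "ee|ft"
```

```text
ee_pos: [580.2, -16.3, 28.4]
ft_force: [-2.4, 1.5, 1.2]
```

```bash
python3 -m creep '[{"tx":0.3,"ty":-0.07,"tz":0,"rx":0,"ry":0,"rz":0,"fingers":255},{"tx":0.3,"ty":-0.07,"tz":0,"rx":0,"ry":0,"rz":0,"fingers":255}]' | grep -E "ee|ft"
```

```text
ee_pos: [580.2, -16.4, 28.4]
ft_force: [-5.4, 1.4, 3.7]
```

Contact is clear: the TCP stalled at 580.2 with about 5 N back along −x, so the block is flush. Next I back off, lift, open the fingers and go over the dial.

```bash
python3 -m creep '[{"tx":-3,"ty":0.7,"tz":0,"rx":0,"ry":0,"rz":0,"fingers":255},{"tx":-15,"ty":3.4,"tz":0,"rx":0,"ry":0,"rz":0,"fingers":255},{"tx":-15,"ty":3.4,"tz":60,"rx":0,"ry":0,"rz":0,"fingers":255},{"tx":-15,"ty":3.4,"tz":110,"rx":0,"ry":0,"rz":0,"fingers":0},{"tx":0,"ty":-48,"tz":110,"rx":0,"ry":0,"rz":0,"fingers":0},{"tx":13,"ty":-94,"tz":110,"rx":0,"ry":0,"rz":0,"fingers":0},{"tx":13,"ty":-94,"tz":110,"rx":0,"ry":0,"rz":0,"fingers":0},{"tx":13,"ty":-94,"tz":110,"rx":0,"ry":0,"rz":0,"fingers":0}]'; python3 - <<'E'
from h import *
im=ctrl.get_image("wrist");cv2.imwrite("pics/w7.png",im["pixels"])
E
```

```text
t: 10.58
ee_pos: [593.2, -110.1, 138.1]
orientation: [-1.093, 1.376, -1.374]
ft_force: [0.1, 0.7, 0.3]
width: 46.7
```

View pics/w7.png

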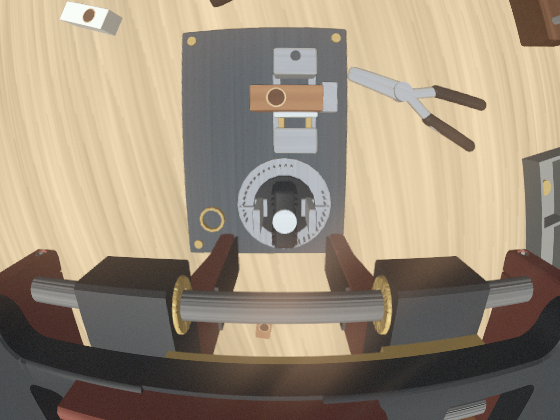

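The block at (287,97) now butts against the stop at (329,97). The dial at (284,205) and all four plate corners are in view, so I'll refit the vise pose here.

```bash
python3 - <<'E'
from h import *
im=ctrl.get_image("wrist");crop(im,175,20,355,140,4,"pics/w7a.png");crop(im,175,140,355,260,4,"pics/w7b.png")
E
```

```text
(no output)
```

View pics/w7a.png

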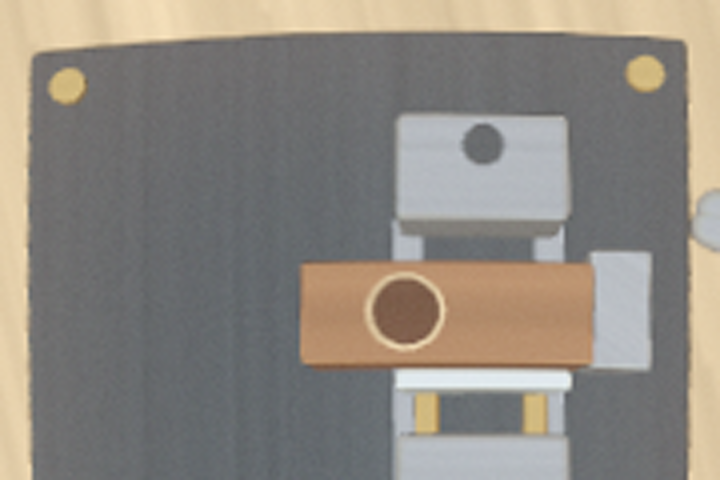

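View pics/w7b.png

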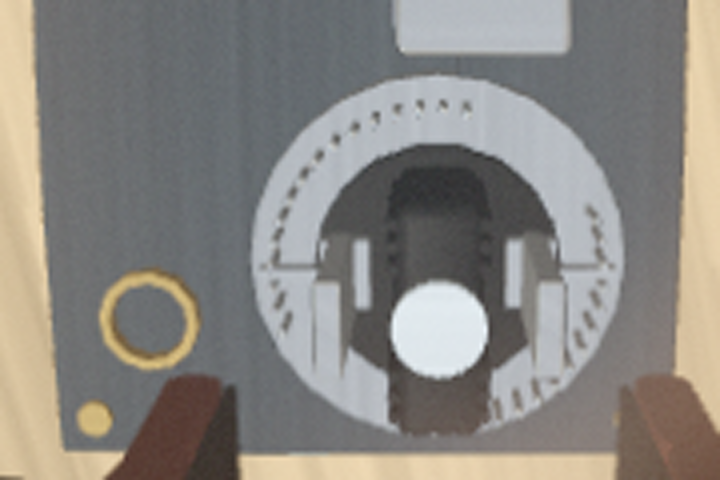

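```bash
python3 - <<'E'
from h import *
im=ctrl.get_image("wrist");o=ctrl.get_obs();print(o["ee_pos"],o["orientation"],o["width"])
a=lambda x,y:(175+(x-1.5)/4,20+(y-1.5)/4)
b=lambda x,y:(175+(x-1.5)/4,140+(y-1.5)/4)
V=[(-90,55),(55,55),(-90,-150)]
P=[plane(im,p,12,True)[:2] for p in (a(33,50),a(685,40),b(64,450))]
th,M,t,e=fit2(V,P);print(th,t,e.round(1),"dial",M@[0,-100]+t)
q=[plane(im,b(x,y),75,True)[:2] for x,y in [(315,280),(318,374),(565,277),(562,372)]]
for p in q: print(p.round(1),(M.T@(p-t)).round(1))
print("mid",np.mean(q,0), "tab line angle",np.arctan2(*((q[2]+q[3]-q[0]-q[1])[::-1])))
T=R.from_rotvec(o["orientation"]).as_matrix();print("tool yaw",np.arctan2(T[1,2],T[0,2]), "tilt", T[2,1])
p=plane(im,b(438,329),85,True)[:2];print("cap",M.T@(p-t))
p=[proj(im,np.append(M@[x,y]+t,z),True) for x,y,z in [(0,-100,75),(0,-100,66)]];print(p)
E
```

```text
[ 593.50153123 -109.32456641  138.29234325] [-1.09421533  1.37421313 -1.37308489] 58.78375797070529
-0.22439480913020407 [617.11054026 -12.91111231] [[-0.6  0.2]
 [ 1.5  0.6]
 [-0.9 -0.8]] dial [ 594.85890177 -110.40400735]
[575.7 -96.3] [-21.8 -90.5]
[ 571.9 -113.1] [ -21.8 -107.7]
[ 618.  -105.5] [ 21.4 -90.1]
[ 614.  -122.4] [  21.4 -107.4]
mid [ 594.90025418 -109.33513222] tab line angle -0.21571038311141924
tool yaw -0.2257921288488571 tilt -0.9999997226204147
cap [ -0.61608072 -96.38240139]
[array([284.92285277, 222.67440886]), array([284.82060731, 219.04177601])]
```

```bash
python3 -m creep '[{"tx":1.3,"ty":-0.3,"tz":0,"rx":0,"ry":0,"rz":0,"fingers":0},{"tx":1.3,"ty":-0.3,"tz":0,"rx":0,"ry":0,"rz":0,"fingers":0},{"tx":1.3,"ty":-0.3,"tz":0,"rx":0,"ry":0,"rz":0,"fingers":0},{"tx":1.3,"ty":-0.3,"tz":0,"rx":0,"ry":0,"rz":0,"fingers":0},{"tx":1.3,"ty":-0.3,"tz":-30,"rx":0,"ry":0,"rz":0,"fingers":0},{"tx":1.3,"ty":-0.3,"tz":-60,"rx":0,"ry":0,"rz":0,"fingers":0},{"tx":1.3,"ty":-0.3,"tz":-83,"rx":0,"ry":0,"rz":0,"fingers":0},{"tx":1.3,"ty":-0.3,"tz":-83,"rx":0,"ry":0,"rz":0,"fingers":0},{"tx":1.3,"ty":-0.3,"tz":-83,"rx":0,"ry":0,"rz":0,"fingers":0}]'; python3 - <<'E'
from h import *
im=ctrl.get_image("wrist");cv2.imwrite("pics/w8.png",im["pixels"]);print(ctrl.get_obs()["ee_pos"],ctrl.get_obs()["ft_force"])
E
```

```text
t: 11.85
ee_pos: [595.9, -110.9, 56.2]
orientation: [-1.092, 1.374, -1.375]
ft_force: [0.6, 0.5, 0.7]
width: 88.1
[ 596.12172658 -110.97848775   56.61586687] [-0.49817497 -0.02099755  1.16748448]
```

View pics/w8.png

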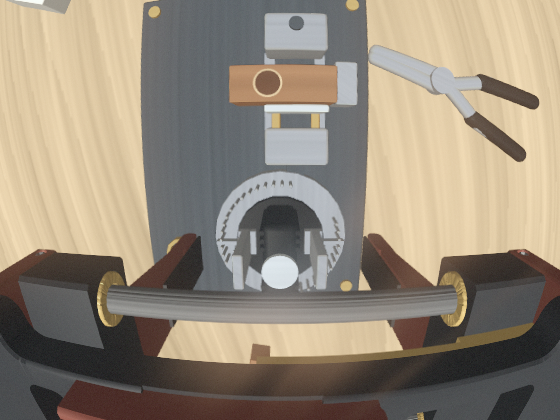

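```bash
python3 - <<'E'
from h import *
im=ctrl.get_image("wrist");crop(im,180,190,390,310,3.8,"pics/w8a.png");print(ctrl.get_obs()["ee_pos"])
E
```

```text
[ 596.17501913 -111.00350196   56.73822654]
```

View pics/w8a.png

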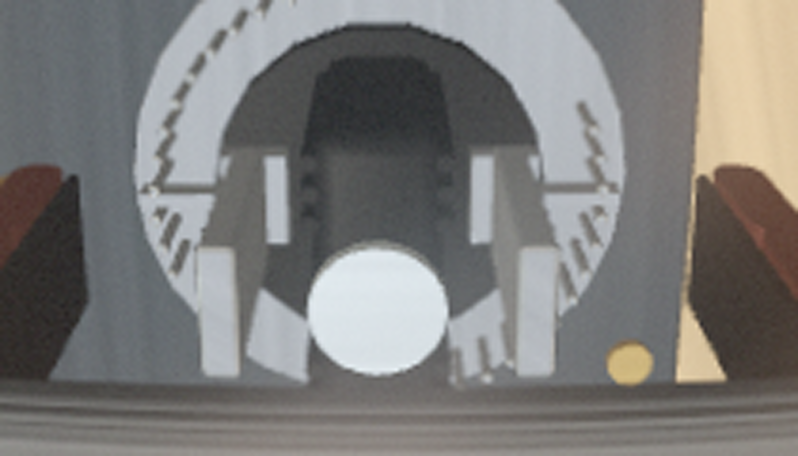

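```bash
python3 -m creep '[{"tx":-1.2,"ty":0.6,"tz":0,"rx":0,"ry":0,"rz":0,"fingers":0},{"tx":-1.2,"ty":0.6,"tz":0,"rx":0,"ry":0,"rz":0,"fingers":120},{"tx":-1.2,"ty":0.6,"tz":0,"rx":0,"ry":0,"rz":0,"fingers":140},{"tx":-1.2,"ty":0.6,"tz":0,"rx":0,"ry":0,"rz":0,"fingers":140},{"tx":-1.2,"ty":0.6,"tz":0,"rx":0,"ry":0,"rz":0,"fingers":140},{"tx":-1.2,"ty":0.6,"tz":0,"rx":0,"ry":0,"rz":0,"fingers":140}]'
python3 -m creep '[{"tx":0,"ty":0,"tz":0,"rx":0,"ry":0,"rz":0,"fingers":145},{"tx":0,"ty":0,"tz":0,"rx":0,"ry":0,"rz":0,"fingers":150},{"tx":0,"ty":0,"tz":0,"rx":0,"ry":0,"rz":0,"fingers":150}]'
python3 - <<'E'
from h import *
print(ctrl.get_obs()["ee_pos"],ctrl.get_obs()["ft_force"],ctrl.get_obs()["moment"])
im=ctrl.get_image("wrist");crop(im,180,190,390,310,3.8,"pics/w9a.png")
print(ctrl.get_obs()["ee_pos"],ctrl.get_obs()["ft_force"],ctrl.get_obs()["moment"])
E
```

```text
t: 12.7
ee_pos: [594.7, -110.3, 55.7]
orientation: [-1.092, 1.374, -1.375]
ft_force: [1.4, -0.7, -0.2]
width: 41.8
t: 13.08
ee_pos: [594.3, -110.2, 55.7]
orientation: [-1.093, 1.374, -1.375]
ft_force: [2.2, 0.1, 1.3]
width: 36.3
[ 594.34880598 -110.24238369   55.65614737] [2.15044835 0.11107922 1.25160782] [-0.05098122 -0.18929696  0.07554166]
[ 594.34721866 -110.24691381   55.64526392] [ 0.91940992 -0.90833735  1.3243607 ] [-0.05501049 -0.28128046 -0.01407657]
```

View pics/w9a.png

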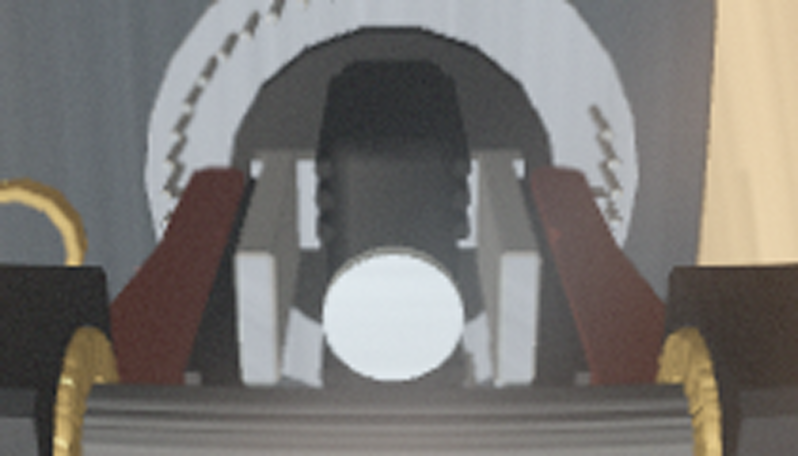

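```bash
python3 -m creep '[{"tx":0.6,"ty":-0.1,"tz":0,"rx":0,"ry":0,"rz":0,"fingers":154},{"tx":0.6,"ty":-0.1,"tz":0,"rx":0,"ry":0,"rz":0,"fingers":158},{"tx":0.6,"ty":-0.1,"tz":0,"rx":0,"ry":0,"rz":0,"fingers":158}]'
for i in 1 2 3; do python3 - <<'E'
from h import *
ctrl.get_image("top");print(ctrl.get_obs()["ee_pos"],ctrl.get_obs()["ft_force"],ctrl.get_obs()["moment"],ctrl.get_obs()["width"])
E
done
```

```text
t: 13.5
ee_pos: [594.8, -110.3, 55.7]
orientation: [-1.093, 1.374, -1.375]
ft_force: [1.1, -0.7, 2.9]
width: 33.6
[ 594.80311458 -110.36975368   55.66674224] [ 0.31241398 -0.4033634   3.36516185] [-0.09886724 -0.07781411  0.00102671] 33.58659279116533
[ 594.75749097 -110.32501512   55.64426357] [ 0.53634709 -0.54163757  2.79070529] [-0.14369844 -0.06729134  0.05059536] 33.74935657863349
[ 594.78144639 -110.30941759   55.62916289] [ 0.25374242 -0.0884789   3.37224055] [-0.10527509 -0.10020733 -0.00781674] 33.67140502159022
```

```bash
python3 -m creep '[{"tx":0,"ty":0,"tz":0,"rx":0,"ry":0,"rz":0,"fingers":170},{"tx":0,"ty":0,"tz":0,"rx":0,"ry":0,"rz":0,"fingers":255},{"tx":0,"ty":0,"tz":0,"rx":0,"ry":0,"rz":0,"fingers":255}]'
cat > m.py <<'E'
from h import *
F=[];Mo=[]
for i in range(4):
    ctrl.get_image("top");o=ctrl.get_obs();F.append(o["ft_force"]);Mo.append(o["moment"])
T=R.from_rotvec(o["orientation"]).as_matrix()
print("t",o["t"],"pos",o["ee_pos"].round(2),"F",np.mean(F,0).round(2),"M",np.mean(Mo,0).round(3),np.std(Mo,0)[2].round(3),"w",round(o["width"],2),"yaw",round(np.arctan2(T[1,2],T[0,2]),4),"q6",o["qpos"][5].round(3))
E
python3 m.py
```

```text
t: 14.02
ee_pos: [595.0, -110.4, 55.9]
orientation: [-1.093, 1.374, -1.375]
ft_force: [0.3, -0.5, 5.7]
width: 30.0
t 14.225 pos [ 595.02 -110.38   55.93] F [ 0.32 -0.61  5.25] M [-0.12  -0.008 -0.006] 0.012 w 29.67 yaw -0.227 q6 0.024
```

```bash
python3 -m creep '[{"tx":0,"ty":0,"tz":0,"rx":0,"ry":0,"rz":-0.05,"fingers":255},{"tx":0,"ty":0,"tz":0,"rx":0,"ry":0,"rz":-0.1,"fingers":255},{"tx":0,"ty":0,"tz":0,"rx":0,"ry":0,"rz":-0.15,"fingers":255},{"tx":0,"ty":0,"tz":0,"rx":0,"ry":0,"rz":-0.2,"fingers":255},{"tx":0,"ty":0,"tz":0,"rx":0,"ry":0,"rz":-0.2,"fingers":255}]'; python3 m.py
```

```text
t: 14.85
ee_pos: [594.9, -110.3, 55.9]
orientation: [-0.975, 1.517, -1.517]
ft_force: [-1.3, -0.5, 6.4]
width: 29.7
t 15.05 pos [ 594.83 -110.33   55.92] F [-0.18 -0.59  6.09] M [-0.093  0.1   -0.021] 0.045 w 29.97 yaw -0.4271 q6 0.224
```

```bash
python3 - <<'E'
from h import *
im=ctrl.get_image("wrist");cv2.imwrite("pics/w10.png",im["pixels"])
E
```

```text
(no output)
```

View pics/w10.png

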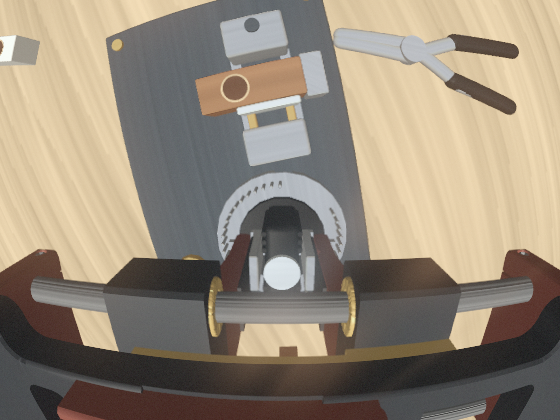

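```bash
python3 -m creep '[{"tx":0,"ty":0,"tz":0,"rx":0,"ry":0,"rz":-0.07,"fingers":255},{"tx":0,"ty":0,"tz":0,"rx":0,"ry":0,"rz":-0.14,"fingers":255},{"tx":0,"ty":0,"tz":0,"rx":0,"ry":0,"rz":-0.21,"fingers":255},{"tx":0,"ty":0,"tz":0,"rx":0,"ry":0,"rz":-0.28,"fingers":255},{"tx":0,"ty":0,"tz":0,"rx":0,"ry":0,"rz":-0.35,"fingers":255},{"tx":0,"ty":0,"tz":0,"rx":0,"ry":0,"rz":-0.42,"fingers":255},{"tx":0,"ty":0,"tz":0,"rx":0,"ry":0,"rz":-0.49,"fingers":255},{"tx":0,"ty":0,"tz":0,"rx":0,"ry":0,"rz":-0.55,"fingers":255},{"tx":0,"ty":0,"tz":0,"rx":0,"ry":0,"rz":-0.6,"fingers":255},{"tx":0,"ty":0,"tz":0,"rx":0,"ry":0,"rz":-0.6,"fingers":255}]'; python3 m.py; python3 - <<'E'
from h import *
im=ctrl.get_image("wrist");cv2.imwrite("pics/w11.png",im["pixels"])
E
```

```text
t: 16.35
ee_pos: [594.5, -110.0, 55.9]
orientation: [-0.534, 1.916, -1.914]
ft_force: [-0.9, 0.9, 7.3]
width: 29.9
t 16.55 pos [ 594.5 -110.    55.9] F [-1.62  1.46  6.9 ] M [ 0.257  0.271 -0.013] 0.021 w 29.74 yaw -1.0272 q6 0.824
```

View pics/w11.png

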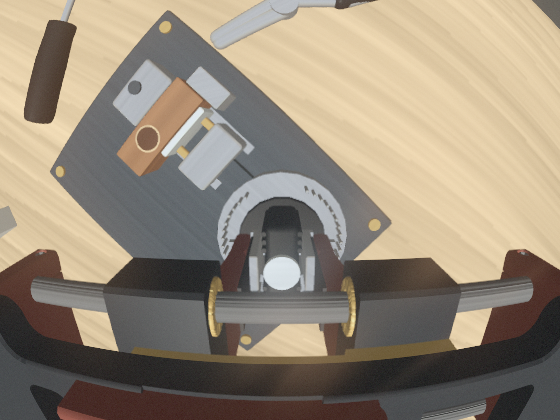

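```bash
python3 -m creep '[{"tx":0,"ty":0,"tz":0,"rx":0,"ry":0,"rz":-0.05,"fingers":255},{"tx":0,"ty":0,"tz":0,"rx":0,"ry":0,"rz":-0.1,"fingers":255},{"tx":0,"ty":0,"tz":0,"rx":0,"ry":0,"rz":-0.1,"fingers":255}]' | grep width; python3 m.py;  python3 -m creep '[{"tx":0,"ty":0,"tz":0,"rx":0,"ry":0,"rz":-0.05,"fingers":255},{"tx":0,"ty":0,"tz":0,"rx":0,"ry":0,"rz":-0.05,"fingers":255}]' | grep width; python3 m.py;  python3 -m creep '[{"tx":0,"ty":0,"tz":0,"rx":0,"ry":0,"rz":-0.05,"fingers":255},{"tx":0,"ty":0,"tz":0,"rx":0,"ry":0,"rz":-0.05,"fingers":255}]' | grep width; python3 m.py;
```

```text
width: 29.5
t 17.175 pos [ 594.44 -109.92   55.89] F [-1.45  1.63  7.6 ] M [ 0.343  0.302 -0.022] 0.052 w 29.86 yaw -1.1272 q6 0.924
width: 29.7
t 17.625 pos [ 594.47 -109.9    55.92] F [-1.4   2.07  7.62] M [ 0.372  0.287 -0.02 ] 0.033 w 29.52 yaw -1.1772 q6 0.974
width: 30.1
t 18.075 pos [ 594.4  -109.84   55.89] F [-1.67  2.04  7.39] M [ 0.4    0.316 -0.   ] 0.038 w 30.15 yaw -1.2272 q6 1.024
```

```bash
sed -i 's/range(4)/range(8)/' m.py; for i in 1; do python3 -m creep '[{"tx":0,"ty":0,"tz":0,"rx":0,"ry":0,"rz":-0.05,"fingers":255},{"tx":0,"ty":0,"tz":0,"rx":0,"ry":0,"rz":-0.05,"fingers":255}]' | grep width; python3 m.py; python3 -m creep '[{"tx":0,"ty":0,"tz":0,"rx":0,"ry":0,"rz":-0.05,"fingers":255},{"tx":0,"ty":0,"tz":0,"rx":0,"ry":0,"rz":-0.05,"fingers":255}]' | grep width; python3 m.py; done;  python3 - <<'E'
from h import *
im=ctrl.get_image("wrist");crop(im,40,0,280,200,3.3,"pics/w12.png")
E
```

```text
width: 29.8
t 18.725 pos [ 594.43 -109.81   55.92] F [-1.61  1.91  7.4 ] M [0.439 0.31  0.017] 0.019 w 29.46 yaw -1.2771 q6 1.074
width: 29.6
t 19.375 pos [ 594.41 -109.77   55.91] F [-2.04  2.07  7.38] M [0.499 0.308 0.061] 0.025 w 29.66 yaw -1.3271 q6 1.124
```

View pics/w12.png

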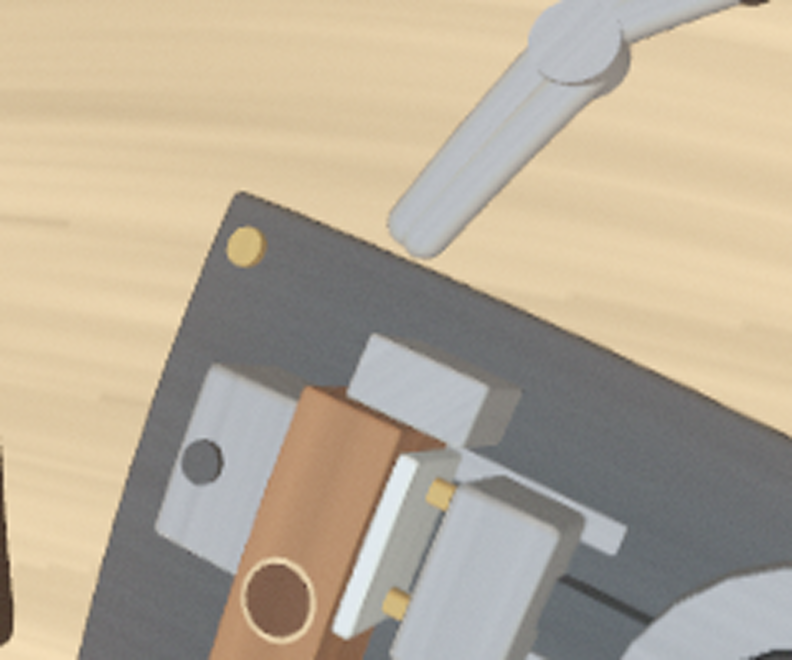

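```bash
for i in 1; do python3 -m creep '[{"tx":0,"ty":0,"tz":0,"rx":0,"ry":0,"rz":-0.05,"fingers":255},{"tx":0,"ty":0,"tz":0,"rx":0,"ry":0,"rz":-0.05,"fingers":255}]' | grep width; python3 m.py; python3 -m creep '[{"tx":0,"ty":0,"tz":0,"rx":0,"ry":0,"rz":-0.05,"fingers":255},{"tx":0,"ty":0,"tz":0,"rx":0,"ry":0,"rz":-0.05,"fingers":255}]' | grep width; python3 m.py; done
```

```text
width: 29.7
t 20.075 pos [ 594.39 -109.73   55.9 ] F [-1.93  2.61  7.68] M [0.51  0.303 0.068] 0.023 w 29.75 yaw -1.377 q6 1.174
width: 30.1
t 20.725 pos [ 594.41 -109.7    55.91] F [-1.84  2.7   7.76] M [0.573 0.297 0.091] 0.028 w 29.58 yaw -1.427 q6 1.224
```

```bash
python3 -m creep '[{"tx":0,"ty":0,"tz":0,"rx":0,"ry":0,"rz":-0.045,"fingers":255},{"tx":0,"ty":0,"tz":0,"rx":0,"ry":0,"rz":-0.09,"fingers":255},{"tx":0,"ty":0,"tz":0,"rx":0,"ry":0,"rz":-0.09,"fingers":255}]' | grep width; python3 m.py; python3 - <<'E'
from h import *
im=ctrl.get_image("wrist");cv2.imwrite("pics/w13.png",im["pixels"])
E
```

```text
width: 29.9
t 21.5 pos [ 594.37 -109.61   55.9 ] F [-1.4   3.07  7.83] M [0.659 0.264 0.119] 0.022 w 29.83 yaw -1.5169 q6 1.314
```

View pics/w13.png

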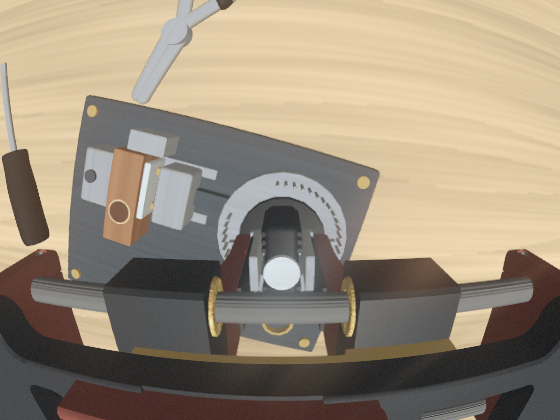

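The moment of 0.119 N m on a baseline of −0.014 puts the clamp at about 13 N at 1.29 rad, so about 11–12 N at stop 9 (1.257). The next stop would be about 18–19 N. Releasing here.

```bash
python3 -m creep '[{"tx":0,"ty":0,"tz":0,"rx":0,"ry":0,"rz":0,"fingers":155},{"tx":0,"ty":0,"tz":0,"rx":0,"ry":0,"rz":0,"fingers":148},{"tx":0,"ty":0,"tz":0,"rx":0,"ry":0,"rz":0,"fingers":140},{"tx":0,"ty":0,"tz":0,"rx":0,"ry":0,"rz":0,"fingers":130},{"tx":0,"ty":0,"tz":0,"rx":0,"ry":0,"rz":0,"fingers":110},{"tx":0,"ty":0,"tz":0,"rx":0,"ry":0,"rz":0,"fingers":110}]' | grep -E "ft|width"; python3 m.py; python3 - <<'E'
from h import *
im=ctrl.get_image("wrist");crop(im,180,190,390,310,3.8,"pics/w14.png");crop(im,60,90,260,240,4,"pics/w14b.png")
E
```

```text
ft_force: [0.3, 0.4, 0.1]
width: 49.4
t 22.7 pos [ 594.77 -110.35   55.53] F [ 0.24 -0.01 -0.24] M [ 0.032  0.002 -0.007] 0.033 w 50.15 yaw -1.5171 q6 1.314
```

View pics/w14.png

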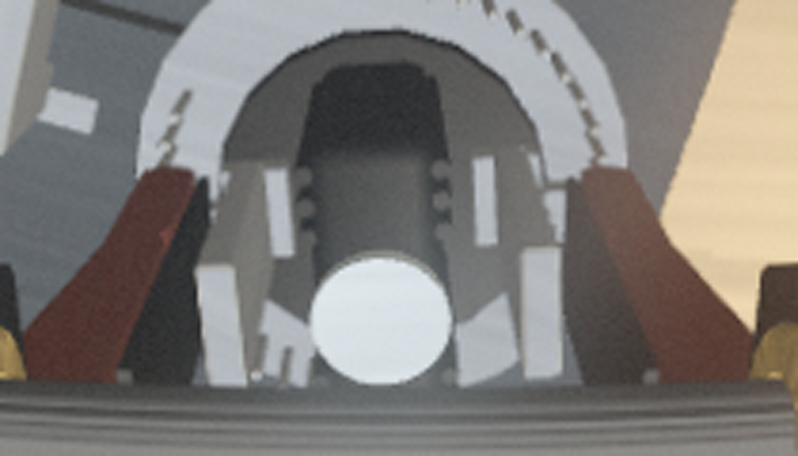

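View pics/w14b.png

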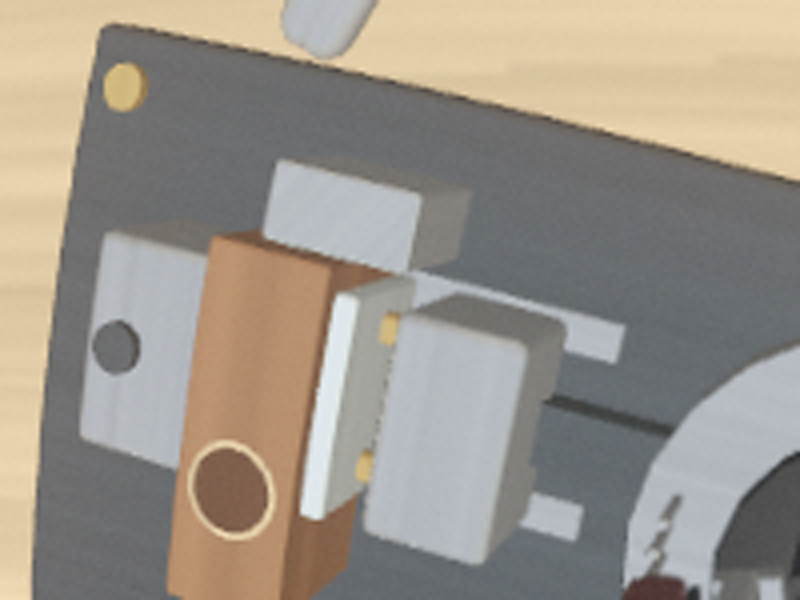

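```bash
python3 -m creep '[{"tx":0,"ty":0,"tz":0,"rx":0,"ry":0,"rz":0,"fingers":0},{"tx":0,"ty":0,"tz":0,"rx":0,"ry":0,"rz":0,"fingers":0},{"tx":0,"ty":0,"tz":0,"rx":0,"ry":0,"rz":0,"fingers":0},{"tx":0,"ty":0,"tz":40,"rx":0,"ry":0,"rz":0,"fingers":0},{"tx":0,"ty":0,"tz":83,"rx":0,"ry":0,"rz":0,"fingers":0},{"tx":0,"ty":0,"tz":100,"rx":0,"ry":0,"rz":0.18,"fingers":0},{"tx":0,"ty":0,"tz":100,"rx":0,"ry":0,"rz":0.36,"fingers":0},{"tx":0,"ty":0,"tz":100,"rx":0,"ry":0,"rz":0.54,"fingers":0},{"tx":0,"ty":0,"tz":100,"rx":0,"ry":0,"rz":0.72,"fingers":0},{"tx":0,"ty":0,"tz":100,"rx":0,"ry":0,"rz":0.9,"fingers":0}]'
python3 -m creep '[{"tx":0,"ty":0,"tz":0,"rx":0,"ry":0,"rz":0.18,"fingers":0},{"tx":-20,"ty":0,"tz":0,"rx":0,"ry":0,"rz":0.36,"fingers":0},{"tx":-20,"ty":0,"tz":0,"rx":0,"ry":0,"rz":0.39,"fingers":0},{"tx":-20,"ty":0,"tz":0,"rx":0,"ry":0,"rz":0.39,"fingers":0},{"tx":-20,"ty":0,"tz":0,"rx":0,"ry":0,"rz":0.39,"fingers":0}]'
python3 - <<'E'
from h import *
im=ctrl.get_image("wrist");cv2.imwrite("pics/w15.png",im["pixels"])
E
```

```text
t: 24.0
ee_pos: [594.7, -110.3, 155.6]
orientation: [-0.855, 1.643, -1.643]
ft_force: [0.3, 0.3, 0.6]
width: 87.8
t: 24.62
ee_pos: [575.5, -110.3, 155.7]
orientation: [-1.092, 1.375, -1.376]
ft_force: [-0.1, 0.3, 0.4]
width: 87.8
```

View pics/w15.png

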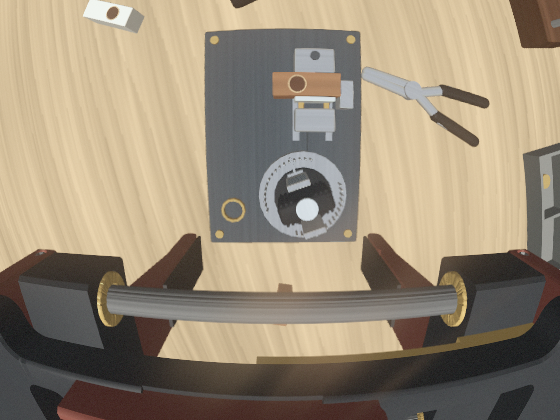

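```bash
python3 - <<'E'
from h import *
im=ctrl.get_image("wrist");crop(im,260,40,360,140,6,"pics/w15a.png");crop(im,250,145,360,245,6,"pics/w15b.png")
E
```

```text
(no output)
```

View pics/w15a.png

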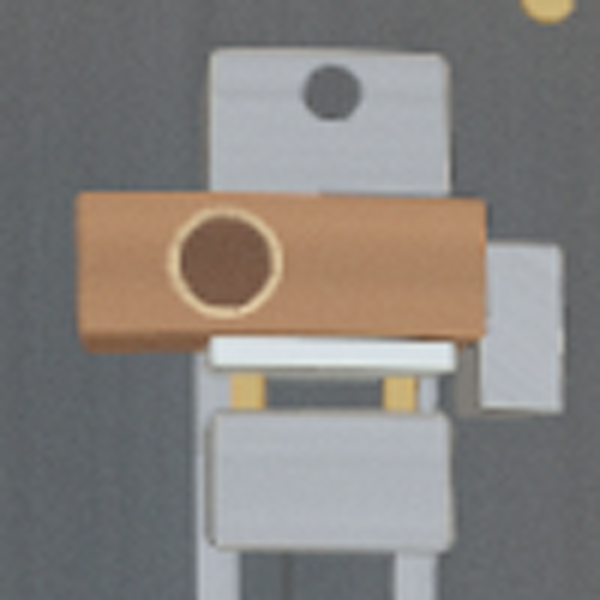

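View pics/w15b.png

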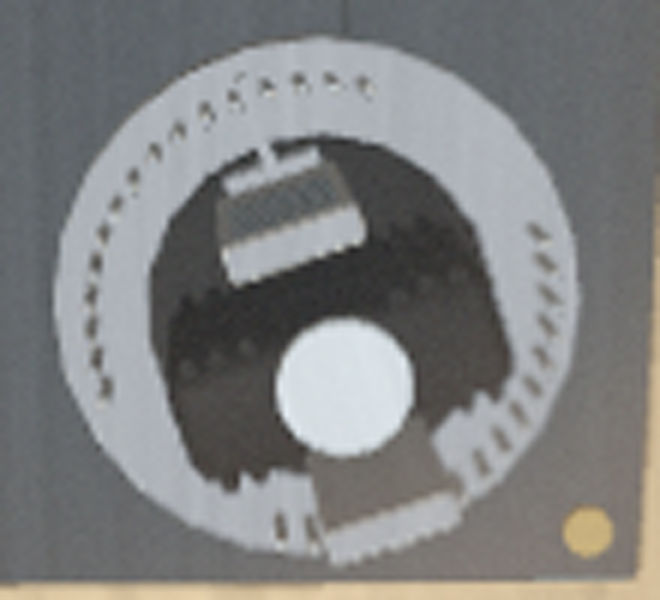

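```bash
python3 - <<'E'
from h import *
im=ctrl.get_image("wrist")
a=lambda x,y:(260+(x-2.5)/6,40+(y-2.5)/6)
b=lambda x,y:(250+(x-2.5)/6,145+(y-2.5)/6)
V=[(-90,55),(55,55),(-90,-150),(55,-150)]
px=im["pixels"]
th=-.2252;M=np.array([[np.cos(th),-np.sin(th)],[np.sin(th),np.cos(th)]]);t=np.array([616.6,-13.0])
v=lambda p,z:M.T@(plane(im,p,z,True)[:2]-t)
o1,o2=v(b(220,247),75),v(b(360,205),75); u1,u2=v(b(335,565),75),v(b(466,515),75)
print(o1,o2,u1,u2); n=(o1+o2-u1-u2)/2; print("extent",np.linalg.norm(n),"dial angle",np.pi-np.arctan2(n[1],n[0]), np.arctan2(o2[1]-o1[1],o2[0]-o1[0]),np.arctan2(u2[1]-u1[1],u2[0]-u1[0]))
for n,p,z in [("front L",a(486,200),42),("front R",a(486,340),42),("rear L",a(77,193),42),("rear R",a(77,334),42),("stop",a(484,243),36),("stop",a(479,410),36),("plate face",a(330,338),38),("plate back",a(330,371),38),("carr",a(330,409),38)]: print(n,v(p,z).round(1))
E
```

```text
[-15.6466165  -81.79752453] [  1.43347724 -76.59965273] [  -0.92382953 -123.03875932] [  15.72704026 -116.43666322]
extent 43.05702736862073 dial angle 1.22711804464935 0.29541846016272283 0.377486860652953
front L [29.5  6.9]
front R [ 29.5 -12.8]
rear L [-26.2   6.9]
rear R [-26.3 -12.8]
stop [30.3  1.7]
stop [ 29.6 -22.3]
plate face [  8.4 -12.8]
plate back [  8.4 -17.4]
carr [  8.4 -22.8]
```

```bash
python3 - <<'E'
from h import *
print(ctrl.get_obs()["t"],ctrl.get_obs()["ft_force"]); print(ctrl.close_job())
E
```

```text
24.775 [-0.16044381  0.38395421 -0.85065522]
the job is handed in; nothing more can be done
None
```

The block is clamped in the vise and the job is handed in at t = 24.8 s. I pushed the block against the end stop (about 5 N at contact), then pinched both tabs and turned the dial clockwise to about 1.29 rad. I let go there so that it dropped back to the lock stop at 1.257 rad.

**Clamping force:** about 11–13 N, estimated two ways. The moment on the gripper gave about 13 N at 1.29 rad, so about 11–12 N at the stop. The spring compression seen in the last picture is 2.4–2.7 mm, or about 12–13.5 N. I had no direct force reading.

**Position:** the block's front measured 29.5 mm against the stop face's 29.6–30.3 mm, so it is flush within measuring error, and it sits square.

**Lock:** both tabs measured out, 43 mm over them against 44 mm nominal. The dial reads about 1.23 rad, which fits 1.257 with its play but not the stop below at 1.117.

**Other things on the bench:** I did not touch them, and those in the last wrist view looked unmoved. I did not take a final picture to check the rest. The arm was clear of everything at hand-in.

**Disagreements:** the position of the closed fingers along x was about 5 mm off what I first assumed from their open size. I noticed in the picture before contact and kept creeping until I felt the stop. The vise pose from different views also differed by 1–2 mm, so I centred the pinch by the sideways force.

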